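Point out the row of hardness dents, then confirm

TASK

Show the tester's camera the row of dents on the polished steel half ring: with the fingers pointing straight down, pass the fingertips over every dent in turn, from the plain end to the end with the wide foot, centred over each one and within 20 mm above the steel but never touching it. Then press the round key on the control box fully down with the fingertips to confirm, let it come back up and move clear. Do not pick up or shift the half ring or anything else.

Things in the scene. Friction and masses are not known exactly. Their poses are not given: they have to be found in the camera images.
- sample: loose half ring of polished steel, 26 mm wide, 15 mm thick, 0.75 kg, lying flat on the round dark stage, turned any way. Centre line: an arc of radius 85 mm, -78 to +82 degrees from its x axis towards y, about x = -45 mm, y = 0. Origin on its underside, z up. Plain end (-y): cut square at the ring's own width; other end (+y): a wide foot, 56 mm across, 22 mm long
- dent1 (a point): the first dent, next to the plain end: a small round dark hardness dent, 8 mm across, on the centre line of the polished top face; the point is its centre, level with the top face, 27 mm above the table. In the sample's frame it lies on the 85 mm arc at -66 degrees; neighbours are 32 mm apart
- dent2 (a point): dent 2 of 7: a small round dark hardness dent, 8 mm across, on the centre line of the polished top face; the point is its centre, level with the top face, 27 mm above the table. In the sample's frame it lies on the 85 mm arc at -44 degrees; neighbours are 32 mm apart
- dent3 (a point): dent 3 of 7: a small round dark hardness dent, 8 mm across, on the centre line of the polished top face; the point is its centre, level with the top face, 27 mm above the table. In the sample's frame it lies on the 85 mm arc at -22 degrees; neighbours are 32 mm apart
- dent4 (a point): dent 4 of 7: a small round dark hardness dent, 8 mm across, on the centre line of the polished top face; the point is its centre, level with the top face, 27 mm above the table. In the sample's frame it lies on the 85 mm arc at 0 degrees; neighbours are 32 mm apart
- dent5 (a point): dent 5 of 7: a small round dark hardness dent, 8 mm across, on the centre line of the polished top face; the point is its centre, level with the top face, 27 mm above the table. In the sample's frame it lies on the 85 mm arc at 22 degrees; neighbours are 32 mm apart
- dent6 (a point): dent 6 of 7: a small round dark hardness dent, 8 mm across, on the centre line of the polished top face; the point is its centre, level with the top face, 27 mm above the table. In the sample's frame it lies on the 85 mm arc at 44 degrees; neighbours are 32 mm apart
- dent7 (a point): the seventh and last dent, next to the wide foot: a small round dark hardness dent, 8 mm across, on the centre line of the polished top face; the point is its centre, level with the top face, 27 mm above the table. In the sample's frame it lies on the 85 mm arc at 66 degrees; neighbours are 32 mm apart
- key (a joint): travel of the push key, in m: 0 up (at rest), 0.006 fully down. Spring return, 1.5 N to start and about 5 N fully down; it registers when more than 4 mm down
- key_top (a point): centre of the top of the push key: a round grey key 32 mm across in a black collar 48 mm across, on a fixed white control box 90 x 110 x 35 mm with a dark screen, left or right of the stage. At rest the key top is 53 mm above the table and 6 mm above its collar; press straight down
- stage: fixed round dark stage plate, 250 mm across, 12 mm thick; origin at the centre of its underside on the table
- puck: bystander: loose black resin sample mount, a cylinder 30 mm across and 20 mm high, standing on the stage in the hollow of the half ring; origin at the centre of its underside
- rack: bystander: loose grey rack 80 x 110 mm with six black resin mounts, 40 mm high in all, at the other side of the stage from the control box; origin at the centre of its underside
- refblock: bystander: loose steel reference disc 56 mm across, 14 mm high; origin at the centre of its underside
- vial: bystander: small white closed jar 36 mm across, 65 mm high; origin at the centre of its underside
Things that resemble listed ones, but are neither listed nor needed, are in the scene too. Leave any brown or pink look-alike of the part that bears key alone. There is more than one size of the sample; the one meant has the size given above.

How it is judged:
By the outcome, as a careful person would: the job done as asked, in the order asked, and still so for the second after the job is handed in, with the robot touching nothing.
It also fails if it takes over 45 s, if anything falls off the work surface, if the arm or the gripper's body presses on something with over 40 N, if the wrist force passes 120 N, or if a joint passes its speed limit or range.

ROBOT

A 6-joint arm with a two-finger parallel gripper is mounted at the origin on the work surface. World frame = base frame: x ahead of the robot, y to its left, z up, the work surface at z = 0. Lengths are in m, angles in rad, forces in N, time in s.
With the tool pointing down it reaches from about 0.3 to 0.775 m from the base axis. Payload 14.6 kg.
Tool frame: the origin (TCP) lies at the very end of the fingers, on their centre line; the grasp point (between the pads) lies 19 mm behind it; y points along the fingers, z is the direction in which the jaws open and shut, and the axes are right-handed (so a half turn about y gives the same grasp; the last joint's range is limited). The gripper opens to 94 mm and grips with 3 to 60 N. Pads are 16 mm wide; open, the fingers measure 119 mm over their backs; the gripper's body (75 mm by 177 mm) begins 78 mm behind the grasp point.
Start: joints at [1.235, 0.3, 1.521, -0, 1.321, -0.067], TCP at [0.146, 0.53, 0.205] pointing down, gripper open.
Joint ranges: [-3.03, 3.03], [-0.79, 2.21], [0.23, 2.52], [-1.04, 4.18], [0, 3.07], [-2.55, 2.55]. Speed limits (rad/s): [2.22, 2.22, 2.57, 3.14, 3.14, 3.14].

INTERFACE

Orientations are given as [roll, pitch, yaw] about the fixed x, y, z axes, in that order (R = Rz(yaw) Ry(pitch) Rx(roll)).
In Python, from station import get_obs, camera, job gives the robot as it stands.
- The arm moves only by the tool step_arm, never from a script. Its argument "targets" is a list of rows, each a list of 6 numbers: the shift along the tool's x, y, z in mm, then the turn, a rotation vector about the tool's x, y, z in degrees. In form: [[dx, dy, dz, rx, ry, rz], ...]. A call has 1 to 12 rows; each row shifts and turns the commanded pose from where the row before left it, along the tool's axes as they then stand; what a row does not reach is not made up. A row lasts 1/8 s, in which the tool goes at most 62.5 mm and 10.7 degrees, less where a joint would pass 70% of its speed; a pose out of reach is approached as far as the arm can. A call is refused whole if a number of a shift passes 62.5 or a number of a turn 10.7, either way. A call with a gripper value outside its range is refused whole. "gripper" is the opening, from -1 (shut) to 1 (fully open), set as the call begins (left out, the last holds). The fingers move at their own pace and stop on an object; "squeeze" is the grip in N (left out, the last holds). Time passes only in rows, so rows that do not move let the fingers close. It gives the time, the measured TCP pose, the force and the opening at its end, in the units of the state.
- get_obs(): the state, without advancing time (a new reading comes with each control period).
- camera(name): name is "scene" or "top" or "wrist"; returns a dict with "pixels" (420x560x3 uint8, red, green, blue), "intrinsics" (3x3 intrinsics, pixels), "R" (3x3) and "t" (3): a world point X has camera coordinates R X + t; the wrist camera has in their place "tool_from_camera" (4x4, takes a point from camera to tool coordinates, whose origin is the TCP and whose axes are the tool frame's). Camera axes: x right, y down, z forward; pixel columns grow to the right and rows downward; lengths in m; the calibration is good to about 2 mm. A picture is of the moment at which its call begins: read the wrist's pose just before it. There is no depth.
- job.hand_in(): hands the job in, once; it reports no verdict.
The state is a dict: "time_s": time; "qpos": joint angles; "joint_vel": joint speeds; "tau": joint torques, N m; "ee_pos": TCP position; "eef_rot": TCP orientation; "force": force on the tool from outside, world axes, zero at the start; "moment": the same for the moment, N m; "grip_width": finger opening in m.
Only numpy, scipy, OpenCV 4.12 (cv2) and the standard library are available. Lean on these libraries where they do the work, as an engineer would, in place of code of your own. Each camera call takes 0.05 s, during which the arm holds its last target.

## Working session

There is one attempt and no reset: what is moved stays moved. The work goes in short steps, Python scripts to look and compute and a tool call to move; the robot and the scene stay as the last step left them, time stands still between calls to the robot, and variables do not carry over. Pictures are saved under pics/ and viewed, and the job is handed in when it is done.

Besides the shell and the picture viewer there is one more tool, called after ">>>" by a JSON object that holds its "op" and its "data", one argument or row to a line. step_arm: Moves the arm, as the interface text tells. Its arguments: {"type":"object","properties":{"targets":{"type":"array","items":{"type":"array","items":{"type":"number"}}},"gripper":{"type":"number"},"squeeze":{"type":"number"}},"required":["targets"]}

```bash
mkdir -p pics; ls; python3 - <<'E'
from station import get_obs,camera
import cv2,pickle
o=get_obs();print(o)
d={}
for n in("scene","top","wrist"):
    c=camera(n);d[n]=c;cv2.imwrite(f"pics/{n}0.png",c["pixels"][:,:,::-1]);print(n,{k:v for k,v in c.items() if k!="pixels"})
pickle.dump((o,d),open("d0.pkl","wb"))
E
```

```text
pics
{'time_s': 0.0, 'qpos': array([ 1.23540958e+00,  3.00520565e-01,  1.52158105e+00, -7.96205939e-07,
        1.32069475e+00, -6.66070529e-02]), 'joint_vel': array([-0.00057058, -0.00039168, -0.00406628,  0.00138432, -0.00013738,
        0.00112858]), 'tau': array([ 8.42985246e-04, -5.31793141e+01, -3.52760231e+01,  7.09509733e-02,
        2.40444025e-02, -5.14105716e-05]), 'ee_pos': array([0.14597549, 0.53000227, 0.20485921]), 'eef_rot': array([-1.57199742e+00,  7.93467113e-05, -2.68779547e-01]), 'force': array([-0.70206086, -0.45229006, -0.49349233]), 'moment': array([-0.00585983,  0.04965012,  0.01516257]), 'grip_width': 0.09404382957484762}
scene {'intrinsics': array([[382.09084765,   0.        , 281.54947204],
       [  0.        , 382.09084765, 209.03145545],
       [  0.        ,   0.        ,   1.        ]]), 'R': array([[ 0.35268995,  0.93549067, -0.02161046],
       [ 0.61087   , -0.24767605, -0.75199363],
       [-0.70883541,  0.25201941, -0.65881604]]), 't': array([-0.23808068, -0.24715287,  1.26338209])}
top {'intrinsics': array([[378.96348192,   0.        , 281.44743246],
       [  0.        , 378.96348192, 212.32647555],
       [  0.        ,   0.        ,   1.        ]]), 'R': array([[ 0.01697644, -0.99984514, -0.00463662],
       [-0.99757688, -0.01662465, -0.06755736],
       [ 0.06746982,  0.00577227, -0.99770462]]), 't': array([0.07658189, 0.50305143, 1.15956923])}
wrist {'intrinsics': array([[325.78653071,   0.        , 277.43790077],
       [  0.        , 325.78653071, 212.53124107],
       [  0.        ,   0.        ,   1.        ]]), 'tool_from_camera': array([[ 2.48777806e-04,  9.67634425e-01,  2.52356015e-01,
        -7.34046591e-02],
       [-1.71795643e-05, -2.52356019e-01,  9.67634456e-01,
        -1.79684730e-01],
       [ 9.99999969e-01, -2.45061343e-04, -4.61570388e-05,
        -4.28906236e-04],
       [ 0.00000000e+00,  0.00000000e+00,  0.00000000e+00,
         1.00000000e+00]])}
```

View pics/top0.png

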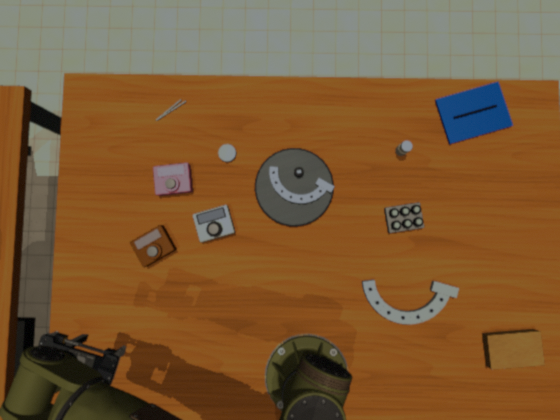

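View pics/scene0.png

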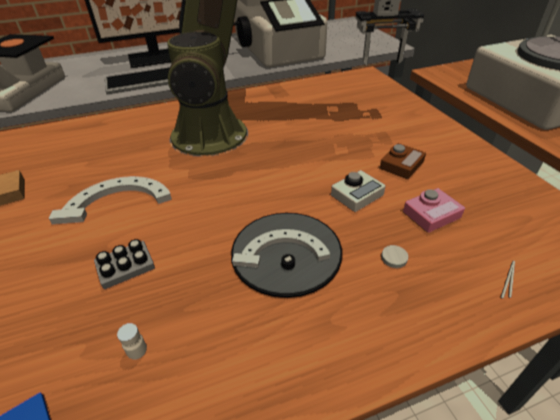

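View pics/wrist0.png

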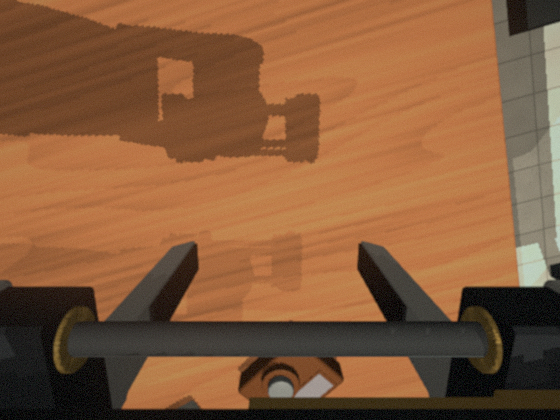

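```bash
python3 - <<'E'
import cv2,numpy as np
t=cv2.imread("pics/top0.png");s=cv2.imread("pics/scene0.png")
a=cv2.resize(t[140:250,130:340],None,fx=3.8,fy=3.8,interpolation=cv2.INTER_CUBIC)
b=cv2.resize(s[140:310,210:410],None,fx=3.5,fy=3.5,interpolation=cv2.INTER_CUBIC)
cv2.imwrite("pics/topz.png",a);cv2.imwrite("pics/scenez.png",b)
E
```

```text
(no output)
```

View pics/topz.png

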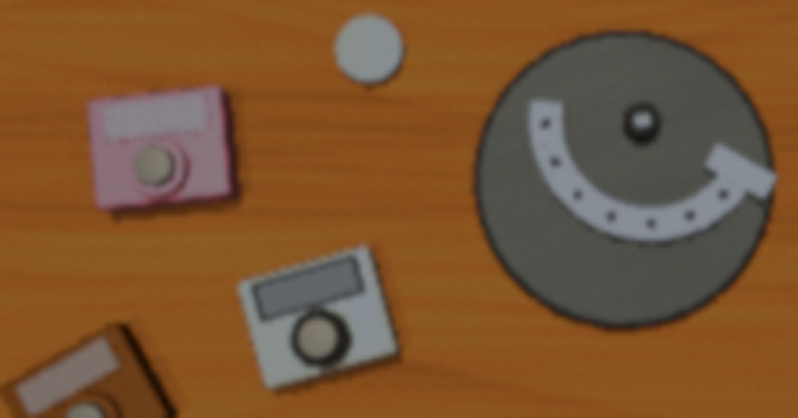

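View pics/scenez.png

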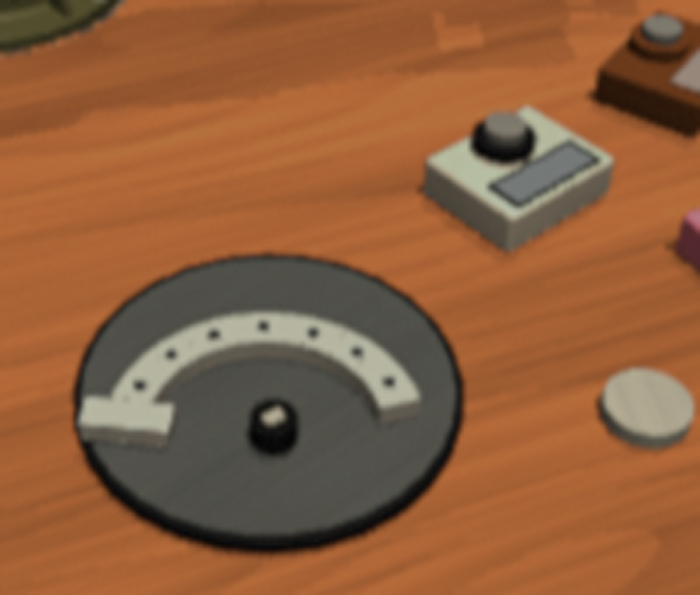

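```bash
cat >h.py <<'E'
import numpy as np,cv2
def ray(c,uv,z):
    K,R,t=c["intrinsics"],c["R"],c["t"]
    d=R.T@np.linalg.solve(K,[uv[0],uv[1],1]);o=-R.T@t
    return o+d*(z-o[2])/d[2]
def dark(g,uv,r):
    u,v=int(round(uv[0])),int(round(uv[1]))
    p=g[v-r:v+r+1,u-r:u+r+1].astype(float);w=np.clip(np.percentile(p,60)-p-5,0,None)
    yy,xx=np.mgrid[-r:r+1,-r:r+1];return np.array([u+(w*xx).sum()/w.sum(),v+(w*yy).sum()/w.sum()])
ang=np.radians([-66,-44,-22,0,22,44,66])
M=np.c_[85*np.cos(ang)-45,85*np.sin(ang)]/1e3
def fit(P):
    mp,mq=M.mean(0),P.mean(0);U,S,V=np.linalg.svd((M-mp).T@(P-mq));R=(U@np.diag([1,np.linalg.det(U@V)])@V).T
    return R,mq-R@mp
E
python3 - <<'E'
from h import *
import pickle
o,d=pickle.load(open("d0.pkl","rb"))
T=np.array([(545,122),(556,161),(578,195),(611,216),(650,223),(690,215),(724,194)])/3.8+[130,140]
S=np.array([(389,381),(357,351),(312,332),(263,326),(214,334),(171,353),(139,385)])/3.5+[210,140]
F={}
for n,P,k,kz in(("top",T,(319/3.8+130,337/3.8+140),15),("scene",S,(505/3.5+210,127/3.5+140),15)):
    c=d[n];g=cv2.cvtColor(c["pixels"],cv2.COLOR_RGB2GRAY)
    px=np.array([dark(g,p,2) for p in P]);W=np.array([ray(c,p,.027)[:2] for p in px])
    R,t=fit(W);F[n]=(M@R.T+t)
    print(n,px.round(1).tolist());print((W*1e3).round(1).tolist());print("fit",(F[n]*1e3).round(1).tolist(),"res",(1e3*np.linalg.norm(W-F[n],axis=1)).round(1),"yaw",np.degrees(np.arctan2(R[1,0],R[0,0])))
    print("key",ray(c,k,.053))
    # key by colour: grey blob
    u,v=map(int,k);p=c["pixels"][v-8:v+9,u-8:u+9].astype(int);print(p.sum(2)//3)
E
```

```text
top [[273.1, 172.1], [275.7, 182.1], [281.6, 190.9], [290.4, 196.5], [300.9, 198.4], [311.1, 196.2], [320.0, 190.8]]
[[625.8, 113.0], [594.4, 104.5], [567.5, 85.7], [550.4, 58.3], [545.1, 25.7], [552.3, -5.6], [569.7, -33.1]]
fit [[625.5, 112.5], [594.1, 104.6], [567.8, 85.5], [550.7, 58.0], [545.1, 26.0], [551.9, -5.7], [570.1, -32.6]] res [0.5 0.4 0.4 0.4 0.3 0.4 0.7] yaw 159.07996983106975
key [0.44664424 0.28674649 0.053     ]
[[ 98  96  93  91  89  83  76  67  70  79  98 117 127 132 139 142 141]
 [ 92  86  83  88  88  82  70  60  62  60  75 101 117 126 135 139 141]
 [ 96  98 101 104  99  78  55  48  49  44  46  58  74  93 116 129 137]
 [128 130 122  99  74  58  56  64  71  67  54  43  40  53  78 106 130]
 [138 134 116  75  51  69  87  98 103 100  89  70  47  36  46  77 117]
 [138 127  91  54  68  98 110 116 118 119 116 102  72  43  34  52  95]
 [137 121  74  58  90 110 116 118 121 122 122 118  96  56  31  38  75]
 [133 107  64  69 101 114 116 118 119 121 121 120 109  72  38  35  58]
 [129  96  55  72 104 113 115 117 119 119 120 119 112  77  42  32  43]
 [129  92  55  72 103 112 
[... 1486 characters left out ...]
 67 106 118 119 118 118 118 118 119 118 119 119 123 143 165]
 [ 37  25  54  96 113 118 119 119 119 120 120 120 118 107  81  97 140]
 [ 22  19  43  73  95 108 114 117 118 119 119 118 111  91  54  50 103]
 [ 19  18  32  50  67  85  95 103 106 106 106 101  89  68  36  24  72]
 [ 19  18  23  38  49  60  68  78  82  82  81  73  64  47  29  18  59]
 [ 15  16  22  28  37  46  52  58  60  61  60  57  48  35  20  19  63]
 [ 10  13  17  21  27  33  39  43  45  45  46  42  34  24  17  18  74]
 [ 17   7  12  15  19  20  23  26  27  26  26  24  22  18  15  24  88]
 [ 42  14   7  10  10  14  14  16  17  18  15  16  16  10  15  50 111]
 [ 90  60  40  21  10   8   8  12  11  11   9   9  11  16  34  79 128]]
```

>>> {"op": "step_arm", "data": {
  "targets": [
    [0,0,0,0,-7.7,0],
    [0,0,0,0,-7.7,0],
    [30,0,-20,0,0,0],
    [44,0,-38,0,0,0],
    [44,0,-38,0,0,0],
    [44,0,-38,0,0,0],
    [44,0,-38,0,0,0],
    [44,0,-38,0,0,0],
    [44,0,-38,0,0,0],
    [44,0,-38,0,0,0],
    [44,0,-38,0,0,0],
    [30,0,-30,0,0,0]
  ],
  "gripper": -1
}}

```text
time_s: 1.65
ee_pos: [0.5594, 0.1744, 0.205]
eef_rot: [-1.571, 0.001, -0.001]
force: [0.5, 0.5, -0.1]
grip_width: 0.0005
```

>>> {"op": "step_arm", "data": {
  "targets": [
    [40,0,-45,0,0,0],
    [35,0,-45,0,0,0],
    [20,0,-30,0,0,0],
    [0,0,0,0,0,0],
    [0,0,0,0,0,0]
  ]
}}

```text
time_s: 2.28
ee_pos: [0.6527, 0.0568, 0.2052]
eef_rot: [-1.571, 0.001, 0.0]
force: [-0.6, 0.2, -0.5]
grip_width: 0.0006
```

```bash
python3 - <<'E'
from station import get_obs,camera
import cv2,pickle
o=get_obs();c=camera("wrist");pickle.dump((o,c),open("w1.pkl","wb"));cv2.imwrite("pics/wrist1.png",c["pixels"][:,:,::-1]);print(o["ee_pos"],o["eef_rot"])
E
```

```text
[0.6526536  0.05682923 0.20517844] [-1.57062383e+00  6.39794495e-04  1.70257523e-04]
```

View pics/wrist1.png

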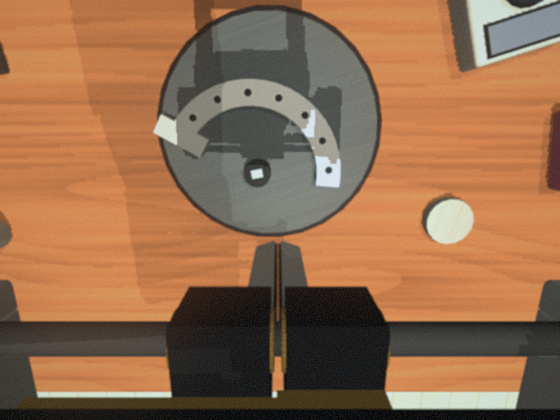

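Wrist view shows all seven dents, from (328,170) (plain end) round to (193,118) (foot at left).

```bash
python3 - <<'E'
from h import *
import pickle
from scipy.spatial.transform import Rotation as Ro
o,c=pickle.load(open("w1.pkl","rb"))
A=c["tool_from_camera"];Rt=Ro.from_euler("xyz",o["eef_rot"]).as_matrix()
Rw=Rt@A[:3,:3];pw=Rt@A[:3,3]+o["ee_pos"]
c["R"]=Rw.T;c["t"]=-Rw.T@pw
g=cv2.cvtColor(c["pixels"],cv2.COLOR_RGB2GRAY)
P=[(328,170),(322,141),(305,115),(278,98),(248,92),(217,99),(193,118)]
px=np.array([dark(g,dark(g,p,4),4) for p in P]);W=np.array([ray(c,p,.027)[:2] for p in px])
R,t=fit(W);F=M@R.T+t
print(px.round(1).tolist(),(W*1e3).round(1).tolist(),(F*1e3).round(1).tolist(),(1e3*np.linalg.norm(W-F,axis=1)).round(1),np.degrees(np.arctan2(R[1,0],R[0,0])))
print(ray(c,(257,174),.032))
E
```

```text
[[328.2, 169.7], [321.9, 140.3], [304.5, 114.8], [278.2, 97.6], [247.3, 92.0], [216.9, 99.0], [192.3, 117.3]] [[623.8, 112.2], [592.2, 104.2], [566.1, 85.0], [548.9, 57.3], [543.4, 25.3], [550.3, -6.5], [568.6, -33.3]] [[623.7, 112.1], [592.2, 104.1], [566.0, 84.9], [549.0, 57.3], [543.5, 25.4], [550.3, -6.3], [568.6, -33.1]] [0.2 0.1 0.1 0.1 0.1 0.1 0.2] 159.22705654816775
[0.62782245 0.03431346 0.032     ]
```

>>> {"op": "step_arm", "data": {
  "targets": [
    [-14,0,28,0,0,0],
    [-14,20,27,0,0,0],
    [0,40,0,0,0,0],
    [0,40,0,0,0,0],
    [0,30,0,0,0,0],
    [0,15,0,0,0,0],
    [0,10,0,0,0,0],
    [0,0,0,0,0,0],
    [0,0,0,0,0,0]
  ]
}}

```text
time_s: 3.45
ee_pos: [0.6256, 0.1113, 0.0516]
eef_rot: [-1.571, -0.002, 0.0]
force: [0.1, 0.7, 0.2]
grip_width: 0.0001
```

>>> {"op": "step_arm", "data": {
  "targets": [
    [-1,7,0.5,0,0,0],
    [0,6.5,0,0,0,0],
    [0,0,0,0,0,0],
    [0,0,0,0,0,0]
  ]
}}

```text
time_s: 3.95
ee_pos: [0.6241, 0.1117, 0.037]
eef_rot: [-1.571, -0.0, -0.0]
force: [-0.2, 0.2, 0.3]
grip_width: 0.0006
```

```bash
python3 - <<'E'
from station import get_obs,camera
import cv2
print(get_obs()["ee_pos"]*1e3)
c=camera("scene")["pixels"][:,:,::-1];cv2.imwrite("pics/scene2.png",cv2.resize(c[130:330,190:420],None,fx=2.8,fy=2.8,interpolation=cv2.INTER_CUBIC))
E
```

```text
[624.12999355 111.72292753  37.00382311]
```

View pics/scene2.png

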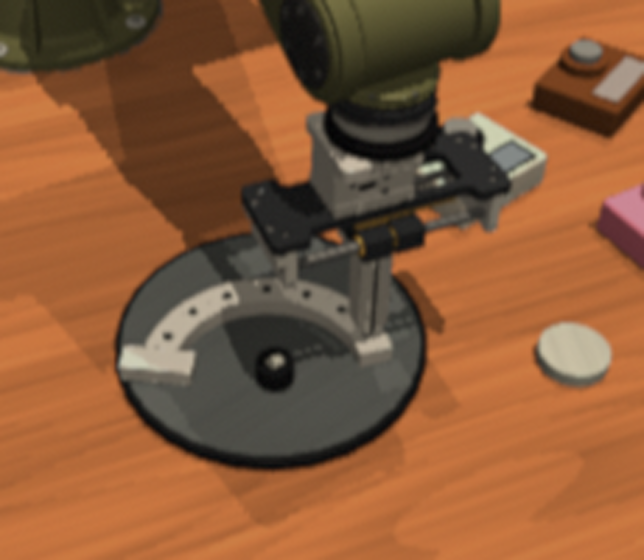

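>>> {"op": "step_arm", "data": {
  "targets": [
    [-15.5,0,-4,0,0,0],
    [-15.5,0,-4,0,0,0],
    [0,0,0,0,0,0],
    [0,0,0,0,0,0],
    [0,0,0,0,0,0]
  ]
}}

```text
time_s: 4.62
ee_pos: [0.5935, 0.1038, 0.037]
eef_rot: [-1.571, -0.0, 0.0]
force: [-0.1, -0.0, -0.1]
grip_width: 0.0008
```

>>> {"op": "step_arm", "data": {
  "targets": [
    [-13,0,-9.5,0,0,0],
    [-13,0,-9.5,0,0,0],
    [0,0,0,0,0,0],
    [0,0,0,0,0,0],
    [0,0,0,0,0,0]
  ]
}}

```text
time_s: 5.25
ee_pos: [0.5675, 0.0851, 0.0369]
eef_rot: [-1.571, -0.0, 0.0]
force: [0.3, -0.8, -0.3]
grip_width: 0.0003
```

Tracking is within 1 mm; targets d4 (549.7, 57.1), d5 (544.2, 25.1).

>>> {"op": "step_arm", "data": {
  "targets": [
    [-9,0,-14,0,0,0],
    [-9,0,-14,0,0,0],
    [0,0,0,0,0,0],
    [0,0,0,0,0,0],
    [0,0,0,0,0,0]
  ]
}}

```text
time_s: 5.88
ee_pos: [0.5492, 0.0569, 0.037]
eef_rot: [-1.571, -0.0, 0.0]
force: [-0.0, 0.8, 0.5]
grip_width: 0.0005
```

>>> {"op": "step_arm", "data": {
  "targets": [
    [-3,0,-16,0,0,0],
    [-2.5,0,-16,0,0,0],
    [0,0,0,0,0,0],
    [0,0,0,0,0,0],
    [0,0,0,0,0,0]
  ]
}}

```text
time_s: 6.5
ee_pos: [0.5436, 0.025, 0.037]
eef_rot: [-1.571, -0.0, 0.0]
force: [-0.1, 0.0, 0.4]
grip_width: 0.0005
```

>>> {"op": "step_arm", "data": {
  "targets": [
    [3.5,0,-16,0,0,0],
    [3.5,0,-16,0,0,0],
    [0,0,0,0,0,0],
    [0,0,0,0,0,0],
    [0,0,0,0,0,0]
  ]
}}

```text
time_s: 7.12
ee_pos: [0.5505, -0.007, 0.037]
eef_rot: [-1.571, 0.0, 0.0]
force: [0.1, 0.4, -0.3]
grip_width: 0.0003
```

>>> {"op": "step_arm", "data": {
  "targets": [
    [9,0,-13.5,0,0,0],
    [9,0,-13.5,0,0,0],
    [0,0,0,0,0,0],
    [0,0,0,0,0,0],
    [0,0,0,0,0,0]
  ]
}}

```text
time_s: 7.75
ee_pos: [0.5684, -0.034, 0.0369]
eef_rot: [-1.571, 0.0, 0.0]
force: [0.0, 0.0, -0.7]
grip_width: 0.0001
```

>>> {"op": "step_arm", "data": {
  "targets": [
    [0.8,0,0.6,0,0,0],
    [0,0,0,0,0,0],
    [0,-30,0,0,0,0],
    [0,-50,0,0,0,0],
    [-20,-20,40,0,0,0],
    [-20,0,55,0,0,0],
    [-20,0,55,0,0,0],
    [-20,0,55,0,0,0],
    [-20,0,55,0,0,0],
    [-15,0,45,0,0,0],
    [-7,0,15,0,0,0],
    [0,0,0,0,0,0]
  ]
}}

```text
time_s: 9.25
ee_pos: [0.4471, 0.2865, 0.1369]
eef_rot: [-1.571, -0.0, 0.001]
force: [1.2, -0.6, -1.3]
grip_width: 0.0002
```

>>> {"op": "step_arm", "data": {
  "targets": [
    [0,0,0,0,0,0],
    [0,0,0,0,0,0]
  ]
}}

```text
time_s: 9.5
ee_pos: [0.4479, 0.2853, 0.137]
eef_rot: [-1.571, -0.0, -0.002]
force: [0.1, 0.6, 0.2]
grip_width: 0.0006
```

>>> {"op": "step_arm", "data": {
  "targets": [
    [-0.4,30,1.5,0,0,0],
    [0,30,0,0,0,0],
    [0,15,0,0,0,0],
    [0,4,0,0,0,0],
    [0,0,0,0,0,0],
    [0,0,0,0,0,0]
  ]
}}

```text
time_s: 10.25
ee_pos: [0.4474, 0.288, 0.0589]
eef_rot: [-1.57, -0.001, -0.0]
force: [-0.3, 0.6, -0.5]
grip_width: 0.0005
```

```bash
python3 - <<'E'
from station import get_obs,camera
import cv2,numpy as np
print(get_obs()["ee_pos"]*1e3,get_obs()["force"])
c=camera("scene")["pixels"][:,:,::-1];a=cv2.resize(c[110:230,290:430],None,fx=4,fy=4,interpolation=cv2.INTER_CUBIC);cv2.imwrite("pics/scene3.png",a)
E
```

```text
[447.40101567 288.0261317   58.87031326] [-0.26087845  0.60113159 -0.54246003]
```

View pics/scene3.png

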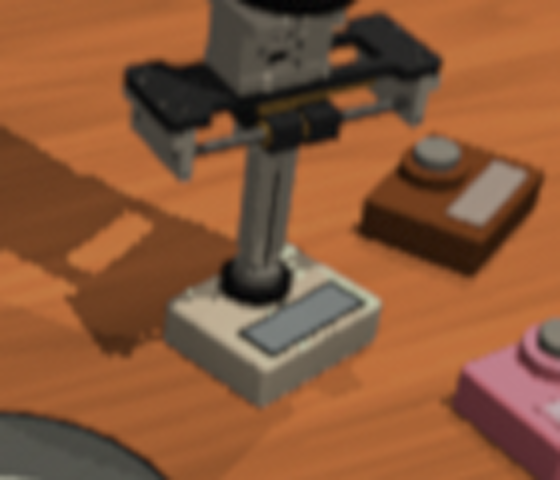

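>>> {"op": "step_arm", "data": {
  "targets": [
    [0,3,-1,0,0,0],
    [0,3,0,0,0,0],
    [0,2,0,0,0,0],
    [0,2,0,0,0,0],
    [0,1,0,0,0,0],
    [0,0,0,0,0,0],
    [0,0,0,0,0,0]
  ]
}}

```text
time_s: 11.18
ee_pos: [0.4477, 0.2872, 0.0504]
eef_rot: [-1.57, -0.002, 0.0]
force: [-14.6, -7.4, 46.1]
grip_width: 0.0005
```

```bash
python3 - <<'E'
from station import get_obs,camera
import cv2,numpy as np
o=get_obs();print(o["ee_pos"]*1e3,o["force"],o["moment"],o["eef_rot"])
c=camera("scene")["pixels"][:,:,::-1];a=cv2.resize(c[150:225,320:400],None,fx=7,fy=7,interpolation=cv2.INTER_CUBIC);cv2.imwrite("pics/scene4.png",a)
E
```

```text
[447.72869221 287.22112002  50.41740772] [-14.58884388  -7.37195615  46.08535557] [-1.6345569   2.84803713 -0.06735618] [-1.56971615e+00 -2.38785750e-03  1.68782583e-04]
```

View pics/scene4.png

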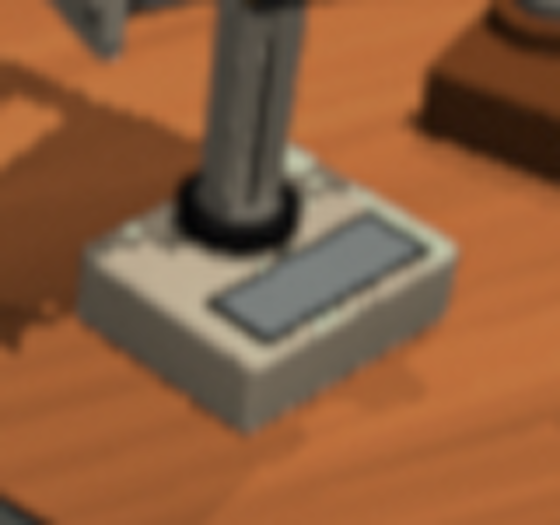

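>>> {"op": "step_arm", "data": {
  "targets": [
    [0,-1,0,0,0,0],
    [0,0,0,0,0,0]
  ]
}}

```text
time_s: 11.48
ee_pos: [0.4476, 0.2872, 0.0506]
eef_rot: [-1.57, -0.002, 0.0]
force: [-10.2, -5.9, 35.4]
grip_width: 0.0006
```

>>> {"op": "step_arm", "data": {
  "targets": [
    [0,-1,0,0,0,0],
    [0,0,0,0,0,0]
  ]
}}

```text
time_s: 11.72
ee_pos: [0.4475, 0.2871, 0.0509]
eef_rot: [-1.57, -0.002, 0.0]
force: [-6.6, -4.2, 24.6]
grip_width: 0.0005
```

>>> {"op": "step_arm", "data": {
  "targets": [
    [0,-1,0,0,0,0],
    [0,0,0,0,0,0]
  ]
}}

```text
time_s: 11.98
ee_pos: [0.4474, 0.2871, 0.0511]
eef_rot: [-1.57, -0.001, 0.0]
force: [-3.6, -1.2, 15.2]
grip_width: 0.0004
```

>>> {"op": "step_arm", "data": {
  "targets": [
    [0,-1,0,0,0,0],
    [0,0,0,0,0,0]
  ]
}}

```text
time_s: 12.22
ee_pos: [0.4473, 0.2871, 0.0513]
eef_rot: [-1.57, -0.001, 0.0]
force: [1.9, 0.8, 4.4]
grip_width: 0.0003
```

>>> {"op": "step_arm", "data": {
  "targets": [
    [0,-0.5,0,0,0,0],
    [0,0,0,0,0,0]
  ]
}}

```text
time_s: 12.48
ee_pos: [0.4473, 0.287, 0.0516]
eef_rot: [-1.57, -0.001, -0.0]
force: [2.4, 2.5, 4.1]
grip_width: -0.0001
```

>>> {"op": "step_arm", "data": {
  "targets": [
    [0,-1,0,0,0,0],
    [0,0,0,0,0,0]
  ]
}}

```text
time_s: 12.72
ee_pos: [0.447, 0.2869, 0.0525]
eef_rot: [-1.571, -0.0, -0.0]
force: [2.0, 1.9, 4.0]
grip_width: 0.0002
```

>>> {"op": "step_arm", "data": {
  "targets": [
    [0,-1.5,0,0,0,0],
    [0,0,0,0,0,0]
  ]
}}

```text
time_s: 12.98
ee_pos: [0.4469, 0.2867, 0.0539]
eef_rot: [-1.571, 0.0, -0.0]
force: [2.1, 0.9, 2.8]
grip_width: 0.0007
```

>>> {"op": "step_arm", "data": {
  "targets": [
    [0,-1.5,0,0,0,0],
    [0,0,0,0,0,0]
  ]
}}

```text
time_s: 13.22
ee_pos: [0.4468, 0.2867, 0.0554]
eef_rot: [-1.571, 0.0, -0.0]
force: [1.5, 1.3, 1.6]
grip_width: 0.0005
```

>>> {"op": "step_arm", "data": {
  "targets": [
    [0,-1.5,0,0,0,0],
    [0,0,0,0,0,0]
  ]
}}

```text
time_s: 13.48
ee_pos: [0.4468, 0.2867, 0.0568]
eef_rot: [-1.571, 0.0, 0.0]
force: [0.6, 0.8, 2.1]
grip_width: 0.0006
```

>>> {"op": "step_arm", "data": {
  "targets": [
    [0,-5,0,0,0,0],
    [0,-20,0,0,0,0],
    [0,-40,0,0,0,0],
    [0,-50,0,0,0,0],
    [-30,-30,40,0,0,0],
    [-40,0,50,0,0,0],
    [-40,0,50,0,0,0],
    [-40,0,40,0,0,0],
    [0,0,0,0,0,0],
    [0,0,0,0,0,0],
    [0,0,0,0,0,0]
  ]
}}

```text
time_s: 14.85
ee_pos: [0.2997, 0.4637, 0.202]
eef_rot: [-1.571, 0.0, -0.002]
force: [0.1, 0.2, 0.0]
grip_width: 0.0006
```

```bash
python3 - <<'E'
from station import get_obs,camera
from h import *
import pickle
o0,d0=pickle.load(open("d0.pkl","rb"))
print(get_obs()["ee_pos"],get_obs()["force"],get_obs()["joint_vel"].round(3))
for n in("top","scene"):
    c=camera(n);cv2.imwrite(f"pics/{n}5.png",c["pixels"][:,:,::-1])
    P={"top":[[273.1,172.1],[275.7,182.1],[281.6,190.9],[290.4,196.5],[300.9,198.4],[311.1,196.2],[320,190.8]],"scene":[[320.7,248.7],[311.6,240.1],[299,234.7],[284.8,232.8],[270.6,235.2],[258.4,240.8],[249.4,249.7]]}[n]
    g=cv2.cvtColor(c["pixels"],cv2.COLOR_RGB2GRAY)
    W=np.array([ray(c,dark(g,p,2),.027)[:2] for p in P]);R,t=fit(W);print(n,((M@R.T+t)[[0,3,6]]*1e3).round(1).tolist(),np.degrees(np.arctan2(R[1,0],R[0,0])))
    if n=="scene":
        a=c["pixels"][165:190,335:375].astype(int);b=d0[n]["pixels"][165:190,335:375].astype(int);print("key patch diff",abs(a-b).mean(),abs(a-b).max())
E
```

```text
[0.29973362 0.4636583  0.20200864] [0.14038376 0.20966415 0.02514458] [-0.003 -0.001 -0.002  0.001  0.002  0.002]
top [[625.5, 112.6], [550.7, 58.0], [570.2, -32.5]] 159.12410390128795
scene [[624.1, 110.8], [549.5, 56.0], [569.2, -34.4]] 159.29370481275944
key patch diff 7.156333333333333 25
```

View pics/scene5.png

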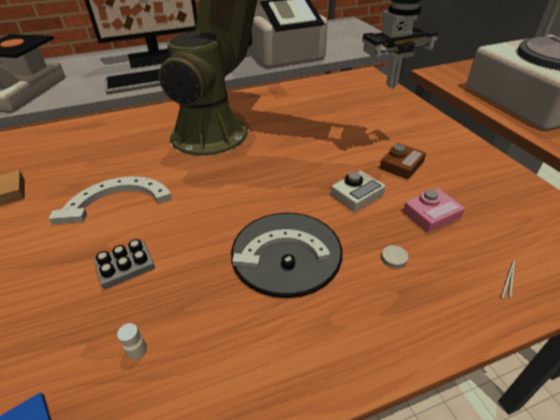

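The ring hasn't moved, the key is back up (scene pixel about (354,179)), and the arm is clear and still. I'm handing in.

```bash
python3 -c "
from station import job
print(job.hand_in())"
```

```text
the job is handed in; nothing more can be done
None
```

The job is done and handed in at about 15 s. With the fingers shut and pointing straight down, I paused over dents 1 to 7 in order. I then pressed the key on the white box down to its hard stop, let it come back up and moved clear.

- **Dent positions:** the top, scene and wrist cameras agreed on them to within about 2 mm. At each stop the measured tool position was within about 1.2 mm of the averaged position. Its height was 37 mm, 10 mm above the steel, and the force readings showed only noise.
- **Ring afterwards:** it measured in the same place as at the start, within 0.1 mm in both fixed views. In the final scene view nothing looks moved. The arm was still and touching nothing.
- **Key press:** the wrist force reached about 49 N in all, 46 N of it upward, because I pushed past the hard stop. That is under the 120 N wrist limit, and only the fingertips were touching.
- **Key release:** on release I felt the spring force fall from about 4 N to 2 N over roughly 6 mm. The last picture shows the key up.
- **One disagreement:** the key's hard stop came at a measured tool height of 51.3 mm, where 47 mm was expected. Either the fingertips reach about 4 mm lower than reported or the key sits higher than stated. If the fingertips are lower, the real clearance over the dents was about 6 mm, still without contact and within 20 mm.

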